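# Open the touch-latch supply cupboard at the testing table

## Task

Open the taller of the two touch-latch cupboards: press its door in near the edge opposite the hinge and let go so that it springs ajar, then push the door wide open, about square to the cupboard, with the outside of the fingers, and leave it so. Only push: never take the door between the fingers, leave the other cupboard shut, and do not disturb the things standing about.

Things in the scene. Friction and masses are not known exactly. Their poses are not given: they have to be found in the camera images.
- tall_cupboard: the taller white cupboard, fixed to the table: 180 mm deep, 190 mm wide, 250 mm high, flat top, one grey door on the front, hinged on the left as seen from the robot. Frame: origin at the centre of its underside, on the table; +x to its back, so its door front looks along -x (to the robot); +y is its hinge side; z up.
- tall_door (a joint): door angle (rad): 0 shut, grows as the free edge swings out to the robot about a vertical axis; stop at 1.75; 1.57 is square. Push-to-open: pressed in 5 mm at tall_press, to its stop (joint -0.033; releases at about 7 N, press with up to 12 N) and let go, it springs out to about 0.6 rad ajar; the catch does not latch again. From there it swings with 1 to 3 N and stays where left.
- tall_hinge (a point): point on the door's vertical hinge axis, 248 mm above the table, level with its top edge. The axis is the door's outer front corner: the panel, 186 wide, 238 high, 16 thick (mm), no handle, reaches from it along this point's -y to the free edge; its thickness lies on the +x side (front face x = 0, back face 16 mm). The point turns with the door; when shut its axes are the cupboard's.
- tall_press (a point): point on the front face of the tall cupboard's door where a hand would press: 30 mm from the free edge (156 mm from the hinge axis), 215 mm above the table, 33 mm below the door's top edge. It moves with the door; axes as tall_hinge. The shut door's back face stands 7 mm before the carcass.
- low_cupboard: the other cupboard, to be left shut: same build, 180 mm deep, 190 mm wide, but only 160 mm high; fixed. A glove carton stands on it. Frame: origin at the centre of its underside, on the table; +x to its back, so its door front looks along -x (to the robot); +y is its hinge side; z up.
- low_door (a joint): opening angle (rad) of the low cupboard's door, of the same kind, 148 mm high; 0 shut. It must stay shut.
- tube_rack: loose red rack with two rows of capped tubes, 60 x 130 mm, 96 mm high, long side along its y; origin at the centre of its underside. Leave alone.
- pump_bottle: loose white pump bottle, 64 mm diameter, 176 mm high; origin at the centre of its underside. Leave alone.
- glove_box: loose carton with a green band, 110 x 140 x 60 mm high, on top of the low cupboard; origin at the centre of its underside. Leave alone.

How it is judged:
By the outcome, as a careful person would: the job done as asked, in the order asked, and still so for the second after the job is handed in, with the robot touching nothing.
It also fails if it takes over 48 s, if anything falls off the work surface, if the arm or the gripper's body presses on something with over 40 N, if the wrist force passes 120 N, or if a joint passes its speed limit or range.

## Robot

A 7-joint arm with a two-finger parallel gripper is mounted at the origin on the work surface. World frame = base frame: x ahead of the robot, y to its left, z up, the work surface at z = 0. Lengths are in m, angles in rad, forces in N, time in s.
With the tool pointing down it reaches from about 0.425 to 0.95 m from the base axis. Payload 16.7 kg.
Tool frame: the origin (TCP) lies at the very end of the fingers, on their centre line; the grasp point (between the pads) lies grip_depth behind it (grip_depth is the distance from the TCP to the grasp point, in m); x points along the fingers, z is the direction in which the jaws open and shut, and the axes are right-handed (so a half turn about x gives the same grasp; the last joint's range is limited). The gripper opens to 94 mm and grips with 3 to 60 N. Pads are 16 mm wide; open, the fingers measure 119 mm over their backs; the gripper's body (75 mm by 177 mm) begins 78 mm behind the grasp point.
Start: joints at [-1.369, 0.426, 0.074, 1.606, -0.034, 1.111, -0.067], TCP at [0.233, 0.634, 0.205] pointing down, gripper open.
Joint ranges: [-2.85, 2.85], [-0.5, 2.14], [-1.23, 1.37], [0.21, 2.46], [-1.02, 4.16], [0.16, 2.05], [-2.73, 2.73]. Speed limits (rad/s): [1.89, 1.89, 2.39, 2.39, 3.01, 3.01, 3.01].

## Interface

Orientations are given as a 3x3 rotation matrix whose columns are the frame's x, y, z axes.
In Python, from rig import * gives the robot as it stands.
- The arm moves only by the tool step_arm, never from a script. Its argument "increments" is text: rows parted by semicolons, each of 5 numbers parted by spaces: the opening in per cent of the stroke, from 0 (shut) to 100 (fully open), then the shift along the tool's x, y, z in mm, then the turn about the tool's x in rad. In form: jaw x y z spin; .... A call has 1 to 20 rows; each row is the pose to reach, as a shift and turn from the pose measured when the call began, along the tool's axes at that moment; what a row does not reach only later rows make up. A row lasts 1/8 s, in which the tool goes at most 62.5 mm and 10.7 degrees, less where a joint would pass 70% of its speed; a pose out of reach is approached as far as the arm can. A call with a gripper value outside its range is refused whole. The fingers move at their own pace and stop on an object; the grip force is fixed at half the most. Time passes only in rows, so rows that repeat a pose let the fingers close. It gives the time, the measured TCP pose, the force and the opening at its end, in the units of the state.
- observe(): the state, without advancing time (a new reading comes with each control period).
- camera(name): name is "side" or "top"; returns a dict with "frame" (480x640x3 uint8, red, green, blue), "range_z" (480x640 float32, m along the optical axis (not along the pixel's ray), 0 where there is no reading), "fx", "fy", "cx", "cy" (pixels), "world_to_cam" (4x4, takes a point from world to camera coordinates). Camera axes: x right, y up, looking along -z (the intrinsics and any distortion apply to the point x, -y, -z); pixel columns grow to the right and rows downward; lengths in m; the calibration is good to about 2 mm. A picture is of the moment at which its call begins.
- sign_off(): hands the job in, once; it reports no verdict.
Trained networks look in the newest picture that a camera, given by its name, has taken for a name from the list of things; names that differ only in an ending like _2 or _b are one class to them, and where a whole thing is asked for, a point or a joint stands for the part that bears it (a point fixed in the world has none). Each returns a list of dicts, best first, with "conf" (0 to 1); they miss things now and then, are a little off and sometimes report something else, mostly with a low value. They report only what shows in the picture. A call takes as long as a camera call.
- look_for(camera, name): "extent" ([left, top, width, height] in pixels, round what is visible of it).
- trace(camera, name): "mask" (480x640 bool, what is visible of it) and "extent" ([left, top, width, height] in pixels, round what is visible of it).
- place_of(camera, name): "location" ([column, row] in pixels: a listed point, or the origin of a listed thing).
The state is a dict: "time": time; "qpos": joint angles; "qd": joint speeds; "effort": joint torques, N m; "tool_pos": TCP position; "tcp_rot": TCP orientation; "contact_force": force on the tool from outside, world axes, zero at the start; "wrist_torque": the same for the moment, N m; "width": finger opening in m.
Only numpy, scipy, OpenCV 4.12 (cv2) and the standard library are available. Lean on these libraries where they do the work, as an engineer would, in place of code of your own. Each camera call takes 0.05 s, during which the arm holds its last target. There are 200 camera calls.

## Working session

There is one attempt and no reset: what is moved stays moved. The work goes in short steps, Python scripts to look and compute and a tool call to move; the robot and the scene stay as the last step left them, time stands still between calls to the robot, and variables do not carry over. Pictures are saved under pics/ and viewed, about 8 in all and at most 12, crops included, and the job is handed in when it is done.

Besides the shell and the picture viewer there is one more tool, called after "Call:" as name(argument=value, ...) on one line, values as JSON. step_arm: Moves the arm, as the interface text tells. Its arguments: {"type":"object","properties":{"increments":{"type":"string"}},"required":["increments"]}

```bash
mkdir -p pics; cat > h.py <<'E'
from rig import *
import numpy as np, cv2
def cloud(c):
    v,u=np.mgrid[:480,:640]; z=c["range_z"]
    P=np.stack([(u-c["cx"])/c["fx"]*z,-(v-c["cy"])/c["fy"]*z,-z,np.ones_like(z)],-1)
    return (P@np.linalg.inv(c["world_to_cam"]).T)[...,:3]
def save(c,n): cv2.imwrite(f"pics/{n}.png",c["frame"][...,::-1])
def proj(c,p):
    q=c["world_to_cam"]@np.r_[p,1]; return c["cx"]+c["fx"]*q[0]/-q[2], c["cy"]+c["fy"]*q[1]/q[2]
E
python3 - <<'E'
from h import *
np.set_printoptions(precision=4,suppress=True)
s=observe();print(s["time"],s["tool_pos"],s["tcp_rot"],s["width"],s["contact_force"])
for n in("side","top"):
    c=camera(n);save(c,n+"0");W=cloud(c)
    print(n,"campos",np.linalg.inv(c["world_to_cam"])[:3,3])
    for t in("tall_cupboard","tall_door","low_cupboard","low_door","tube_rack","pump_bottle","glove_box"):
        for d in trace(n,t)[:2]:
            m=d["mask"]&(c["range_z"]>0); p=W[m]
            if len(p): print(t,round(d["conf"],2),d["extent"],np.percentile(p,[3,50,97],axis=0).round(3).tolist())
    for t in("tall_hinge","tall_press","tall_cupboard","low_cupboard"):
        for d in place_of(n,t)[:2]:
            u,v=np.int32(d["location"]);print(t,round(d["conf"],2),d["location"],W[min(v,479),min(u,639)])
E
```

```text
0.0 [0.2325 0.6332 0.2048] [[-0.0003 -0.9387  0.3446]
 [-0.0013  0.3446  0.9387]
 [-1.     -0.0001 -0.0013]] 0.09361841102625361 [ 0.1089 -0.7463  0.91  ]
side campos [ 1.0313 -0.0628  1.485 ]
tall_cupboard 0.93 [334.0, 215.0, 86.7, 97.3] [[0.583, 0.055, 0.031], [0.704, 0.146, 0.249], [0.787, 0.242, 0.254]]
tall_door 0.93 [337.9, 212.4, 69.5, 12.6] [[0.574, 0.079, 0.231], [0.589, 0.168, 0.247], [0.604, 0.249, 0.252]]
low_cupboard 0.56 [224.6, 234.5, 86.6, 96.5] [[0.573, -0.233, 0.003], [0.719, -0.123, 0.158], [0.78, -0.042, 0.166]]
low_door 0.74 [335.6, 213.4, 71.2, 15.0] [[0.571, 0.076, 0.229], [0.588, 0.161, 0.246], [0.602, 0.249, 0.252]]
tube_rack 0.77 [142.4, 237.4, 47.3, 28.6] [[0.476, -0.488, 0.001], [0.513, -0.42, 0.051], [0.537, -0.362, 0.098]]
pump_bottle 0.68 [442.6, 174.1, 29.2, 42.3] [[0.477, 0.439, 0.005], [0.522, 0.459, 0.11], [0.544, 0.501, 0.178]]
glove_box 0.77 [233.9, 256.8, 60.9, 53.8] [[0.638, -0.212, 0.173], [0.697, -0.146, 0.219], [0.746, -0.08, 0.224]]
tall_hinge 0.98 [406.4, 215.1] [0.5963 0.255  0.2483]
tall_press 0.86 [348.5, 222.7] [0.5853 0.1013 0.2433]
ta
[... 296 characters left out ...]
9, 14.7] [[0.568, 0.073, 0.046], [0.583, 0.159, 0.248], [0.598, 0.252, 0.253]]
low_cupboard 0.83 [333.9, 178.6, 70.2, 75.5] [[0.569, -0.23, 0.014], [0.625, -0.108, 0.16], [0.769, -0.041, 0.166]]
low_door 0.67 [337.7, 244.0, 65.5, 8.9] [[0.563, -0.237, -0.001], [0.577, -0.15, 0.158], [0.594, -0.064, 0.164]]
tube_rack 0.68 [428.9, 259.4, 50.1, 29.6] [[0.464, -0.481, 0.008], [0.5, -0.414, 0.053], [0.534, -0.362, 0.1]]
tube_rack 0.49 [351.5, 189.2, 53.1, 40.5] [[0.633, -0.213, 0.199], [0.685, -0.146, 0.221], [0.739, -0.079, 0.226]]
pump_bottle 0.8 [149.3, 255.5, 35.5, 23.2] [[0.482, 0.438, 0.021], [0.509, 0.457, 0.118], [0.537, 0.485, 0.179]]
tall_hinge 0.96 [224.1, 240.7] [0.5941 0.3139 0.0008]
```

View pics/top0.png

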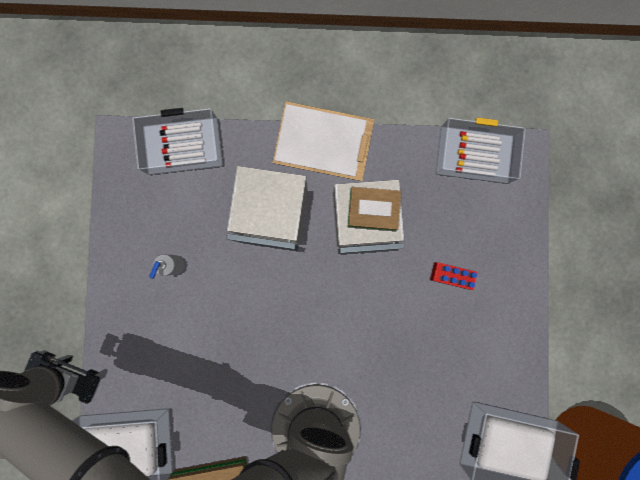

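View pics/side0.png

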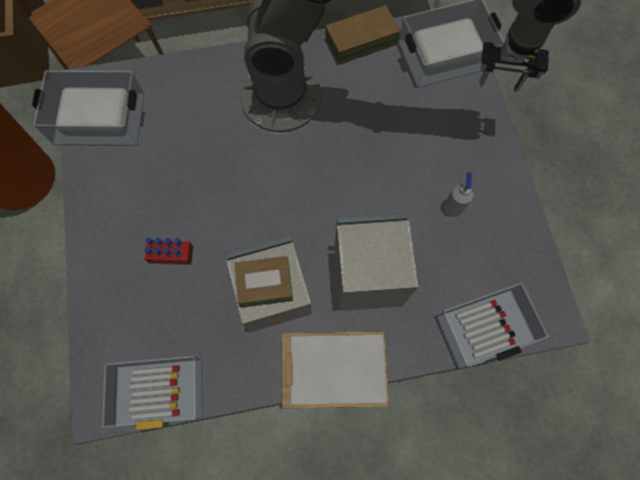

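```bash
python3 - <<'E'
from h import *
np.set_printoptions(precision=4,suppress=True)
for n in("top","side"):
    c=camera(n);W=cloud(c).reshape(-1,3)
    m=(W[:,2]>.243)&(W[:,2]<.257)&(W[:,0]>.53)&(W[:,1]>.03)&(W[:,1]<.29)
    p=W[m]; r=cv2.minAreaRect((p[:,:2]*1000).astype(np.float32));print(n,r,cv2.boxPoints(r))
    # front edge per y bin
    ys=np.arange(.06,.26,.02); f=[(y,p[abs(p[:,1]-y)<.01,0].min()) for y in ys]
    print(np.array(f).T, np.polyfit(*np.array(f).T,1))
    im=c["frame"][180:290,190:420] if n=="top" else c["frame"][190:330,200:440]
E
```

```text
top ((677.60205078125, 153.9537353515625), (190.89830017089844, 203.6895751953125), 83.24959564208984) [[565.2437  71.1376]
 [767.5213  47.195 ]
 [789.9604 236.7699]
 [587.6828 260.7125]]
[[0.06   0.08   0.1    0.12   0.14   0.16   0.18   0.2    0.22   0.24  ]
 [0.5894 0.5672 0.5696 0.5717 0.574  0.5763 0.5785 0.5807 0.5829 0.585 ]] [0.0449 0.5708]
side ((678.7364501953125, 153.9995574951172), (190.59849548339844, 204.94175720214844), 83.51453399658203) [[566.1572  70.8844]
 [769.7874  47.736 ]
 [791.3157 237.1147]
 [587.6855 260.2632]]
[[0.06   0.08   0.1    0.12   0.14   0.16   0.18   0.2    0.22   0.24  ]
 [0.5928 0.5679 0.571  0.5724 0.5739 0.578  0.5796 0.5811 0.5851 0.585 ]] [0.0383 0.5729]
```

Both pictures show the tall cupboard beside the low one, with its door towards the robot. In the top view its door runs from the hinge at about (228,238) to the free edge at about (297,247). The bottle is at (163,266) and the rack at (455,276), both clear of the route. Next I compute the move to a stand-off point.

```bash
cat >> h.py <<'E'
H=np.array([.5874,.258]); a=-.1156
R=np.array([[np.cos(a),-np.sin(a)],[np.sin(a),np.cos(a)]])
def go(pts,z=.205,yaw=a):
    "hinge-frame xy (mm) -> tool shifts (mm) and spin from the measured pose"
    s=observe(); T=s["tcp_rot"]; p=s["tool_pos"]; y0=np.arctan2(T[1,2],T[0,2])
    hc=R.T@(p[:2]-H)*1e3
    print("t",round(s["time"],2),"pos",p.round(4),"hinge-frame",hc.round(1),"F",s["contact_force"].round(1),"Fc",(R.T@s["contact_force"][:2]).round(1),"w",round(s["width"],4),"q",s["qpos"].round(2))
    for q in pts:
        w=np.r_[H+R@np.array(q)/1e3,z]; print(q,w.round(3),"shift",(T.T@(w-p)*1e3).round(1),"spin",round(y0-yaw,3))
    return s
E
python3 -c "
from h import *
go([(-130,-156),(-14,-156)])
try: print(grip_depth)
except Exception as e: print(e)"
```

```text
t 1.3 pos [0.2326 0.6336 0.2055] hinge-frame [-395.8  332.2] F [ 0.2  0.6 -0.3] Fc [0.1 0.7] w 0.0941 q [-1.37  0.43  0.07  1.61 -0.03  1.11 -0.07]
(-130, -156) [0.44  0.118 0.205] shift [   0.5 -372.6 -412.4] spin 1.335
(-14, -156) [0.555 0.105 0.205] shift [   0.5 -485.4 -385.3] spin 1.335
0.0188
```

Call:
step_arm(increments="0 0 -33 -37 0.12; 0 0 -67 -74 0.24; 0 0 -100 -111 0.36; 0 0 -134 -148 0.48; 0 0 -168 -186 0.6; 0 0 -201 -223 0.72; 0 0 -235 -260 0.84; 0 0 -268 -297 0.96; 0 0 -302 -334 1.08; 0 0 -335 -371 1.2; 0 0 -373 -412 1.335; 0 0 -373 -412 1.335; 0 0 -373 -412 1.335; 0 0 -373 -412 1.335")

```text
time: 3.05
tool_pos: [0.4405, 0.1193, 0.2055]
tcp_rot: [[-0.0, 0.114, 0.994], [0.0, 0.994, -0.114], [-1.0, 0.0, -0.0]]
contact_force: [-0.3, 0.5, 0.7]
width: 0.0005
```

```bash
python3 -c "
from h import *
go([(-130,-156),(-20,-156),(-14,-156)])
c=camera('top');save(c,'top1')"
```

```text
t 3.05 pos [0.4405 0.1193 0.2055] hinge-frame [-129.9 -154.7] F [-0.3  0.5  0.7] Fc [-0.4  0.4] w 0.0005 q [-0.93  0.05  0.55  2.1  -0.03  1.   -0.48]
(-130, -156) [0.44  0.118 0.205] shift [ 0.5 -1.3 -0.1] spin 0.002
(-20, -156) [0.55  0.105 0.205] shift [  0.5  -1.5 109.9] spin 0.002
(-14, -156) [0.555 0.105 0.205] shift [  0.5  -1.5 115.9] spin 0.002
```

Closed fingers and pose are as planned. I go to just before contact.

Call:
step_arm(increments="0 0 -1 50 0; 0 0 -1 95 0; 0 0 -1 108 0; 0 0 -1 108 0; 0 0 -1 108 0")

```text
time: 3.72
tool_pos: [0.5465, 0.1064, 0.2054]
tcp_rot: [[-0.001, 0.113, 0.994], [0.0, 0.994, -0.113], [-1.0, 0.0, -0.001]]
contact_force: [0.4, -0.8, 0.3]
width: 0.0005
```

Call:
step_arm(increments="0 0 0 3 0; 0 0 0 5 0; 0 0 0 7 0; 0 0 0 8 0; 0 0 0 9 0; 0 0 0 9 0")

```text
time: 4.47
tool_pos: [0.5554, 0.1053, 0.2053]
tcp_rot: [[-0.001, 0.113, 0.994], [0.0, 0.994, -0.113], [-1.0, 0.0, -0.001]]
contact_force: [-0.7, -0.7, 0.3]
width: 0.0007
```

Call:
step_arm(increments="0 0 0 1 0; 0 0 0 2 0; 0 0 0 3 0; 0 0 0 3 0")

```text
time: 4.97
tool_pos: [0.5582, 0.105, 0.2053]
tcp_rot: [[-0.001, 0.113, 0.994], [0.0, 0.994, -0.113], [-1.0, 0.0, -0.002]]
contact_force: [-4.7, -0.0, 2.6]
width: 0.0008
```

Call:
step_arm(increments="0 0 0 1 0; 0 0 0 2 0; 0 0 0 2 0")

```text
time: 5.35
tool_pos: [0.56, 0.1048, 0.2052]
tcp_rot: [[-0.002, 0.113, 0.994], [0.0, 0.994, -0.113], [-1.0, 0.0, -0.002]]
contact_force: [-5.8, 0.0, 4.0]
width: 0.0008
```

Call:
step_arm(increments="0 0 0 1 0; 0 0 0 2 0; 0 0 0 2 0")

```text
time: 5.72
tool_pos: [0.5619, 0.1046, 0.2052]
tcp_rot: [[-0.002, 0.113, 0.994], [0.0, 0.994, -0.113], [-1.0, 0.0, -0.002]]
contact_force: [-4.5, 1.0, 3.4]
width: 0.0003
```

Call:
step_arm(increments="0 0 0 1 0; 0 0 0 1.5 0; 0 0 0 1.5 0")

```text
time: 6.1
tool_pos: [0.5622, 0.1046, 0.2052]
tcp_rot: [[-0.005, 0.113, 0.994], [0.001, 0.994, -0.113], [-1.0, 0.0, -0.005]]
contact_force: [-13.6, 1.1, 10.3]
width: 0.0005
```

At the stop, 13.6 N. Letting go.

Call:
step_arm(increments="0 0 0 -60 0; 0 0 0 -120 0; 0 0 0 -126 0; 0 0 0 -126 0; 0 0 0 -126 0; 0 0 0 -126 0")

```text
time: 6.85
tool_pos: [0.4379, 0.1185, 0.2056]
tcp_rot: [[-0.004, 0.114, 0.994], [-0.0, 0.994, -0.114], [-1.0, -0.001, -0.004]]
contact_force: [-0.6, 0.2, -0.6]
width: 0.0002
```

```bash
python3 -c "
from h import *
go([(-130,-156)])
c=camera('top');save(c,'top2');W=cloud(c).reshape(-1,3)
m=(W[:,2]>.235)&(W[:,2]<.257)&(W[:,0]>.40)&(W[:,1]>.03)&(W[:,1]<.35)
L=(W[m][:,:2]-H)@R*1e3; L=L[L[:,0]<-6]; print(len(L))
if len(L)>5: print(cv2.boxPoints(cv2.minAreaRect(L.astype(np.float32))))
cv2.imwrite('pics/c2.png',cv2.resize(c['frame'][150:330,180:420,::-1],None,fx=3,fy=3))"
```

```text
t 6.85 pos [0.4379 0.1185 0.2056] hinge-frame [-132.4 -155.8] F [-0.6  0.2 -0.6] Fc [-0.6  0.1] w 0.0002 q [-0.97  0.05  0.59  2.1  -0.03  1.   -0.47]
(-130, -156) [0.44  0.118 0.205] shift [ 0.6 -0.2  2.4] spin 0.002
257
[[ -84.88083   -120.2449   ]
 [ -71.54181   -129.65147  ]
 [   6.0907974  -19.56427  ]
 [  -7.2482224  -10.1577   ]]
```

View pics/c2.png

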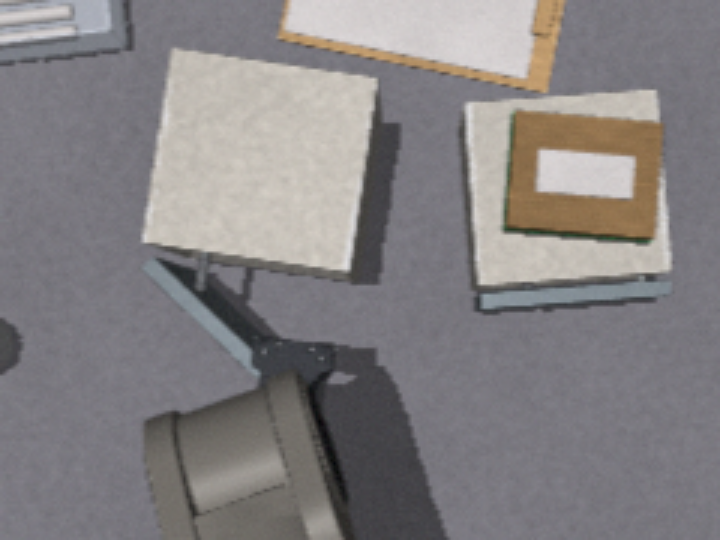

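The crop shows the tall door ajar. Its hinge is at crop (150,262) and its free edge at about (258,370), beside the fingers, so it stands at about 0.61 rad. The low door is shut. Now I take the fingers round the free edge to the back of the door.

Call:
step_arm(increments="0 0 -35 0 0; 0 0 -69 0 0; 0 0 -70 40 0; 0 0 -70 82 0; 0 0 -70 84 0; 0 0 -70 84 0; 0 0 -35 83 0.1; 0 0 -10 82 0.27; 0 0 8 81 0.44; 0 0 8 81 0.61; 0 0 8 81 0.61; 0 0 8 81 0.61")

```text
time: 8.4
tool_pos: [0.5187, 0.1172, 0.2053]
tcp_rot: [[-0.005, 0.659, 0.752], [0.0, 0.752, -0.659], [-1.0, -0.003, -0.004]]
contact_force: [-0.1, -0.6, 0.3]
width: 0.0005
```

```bash
python3 -c "
from h import *
for t in (.65,.8,.95,1.1,1.25,1.4,1.5,1.57):
    p=150*np.array([-np.sin(t),-np.cos(t)])+28.5*np.array([np.cos(t),-np.sin(t)]); print(t,end=' ')
    go([tuple(p.round(1))],yaw=a-t)
c=camera('top');save(c,'top3')
cv2.imwrite('pics/c3.png',cv2.resize(c['frame'][150:330,180:420,::-1],None,fx=3,fy=3))"
```

```text
0.65 t 8.4 pos [0.5187 0.1172 0.2053] hinge-frame [ -52.  -147.8] F [-0.1 -0.6  0.3] Fc [-0.  -0.6] w 0.0005 q [-1.    0.24  0.77  1.96 -0.2   1.03 -0.85]
(np.float64(-68.1), np.float64(-136.7)) [0.504 0.13  0.205] shift [  0.4   0.  -19.5] spin 0.046
0.8 t 8.4 pos [0.5187 0.1172 0.2053] hinge-frame [ -52.  -147.8] F [-0.1 -0.6  0.3] Fc [-0.  -0.6] w 0.0005 q [-1.    0.24  0.77  1.96 -0.2   1.03 -0.85]
(np.float64(-87.7), np.float64(-125.0)) [0.486 0.144 0.205] shift [  0.5  -1.5 -42.3] spin 0.196
0.95 t 8.4 pos [0.5187 0.1172 0.2053] hinge-frame [ -52.  -147.8] F [-0.1 -0.6  0.3] Fc [-0.  -0.6] w 0.0005 q [-1.    0.24  0.77  1.96 -0.2   1.03 -0.85]
(np.float64(-105.4), np.float64(-110.4)) [0.47  0.16  0.205] shift [  0.5   0.5 -65.2] spin 0.346
1.1 t 8.4 pos [0.5187 0.1172 0.2053] hinge-frame [ -52.  -147.8] F [-0.1 -0.6  0.3] Fc [-0.  -0.6] w 0.0005 q [-1.    0.24  0.77  1.96 -0.2   1.03 -0.85]
(np.float64(-120.8), np.float64(-93.4)) [0.457 0.179 0.205] shift [  0.6   5.7 -87.5] spin 0.496
1.25 t 8.4 pos [0.5187 0.1172 0.2053] hinge-frame [ -52.  -147.8] F [-0.1 -0.6  0.3] Fc [-0. 
[... 224 characters left out ...]
8] F [-0.1 -0.6  0.3] Fc [-0.  -0.6] w 0.0005 q [-1.    0.24  0.77  1.96 -0.2   1.03 -0.85]
(np.float64(-143.0), np.float64(-53.6)) [0.439 0.221 0.205] shift [   0.7   25.9 -128.4] spin 0.796
1.5 t 8.4 pos [0.5187 0.1172 0.2053] hinge-frame [ -52.  -147.8] F [-0.1 -0.6  0.3] Fc [-0.  -0.6] w 0.0005 q [-1.    0.24  0.77  1.96 -0.2   1.03 -0.85]
(np.float64(-147.6), np.float64(-39.0)) [0.436 0.236 0.205] shift [   0.7   35.3 -140.5] spin 0.896
1.57 t 8.4 pos [0.5187 0.1172 0.2053] hinge-frame [ -52.  -147.8] F [-0.1 -0.6  0.3] Fc [-0.  -0.6] w 0.0005 q [-1.    0.24  0.77  1.96 -0.2   1.03 -0.85]
(np.float64(-150.0), np.float64(-28.6)) [0.435 0.247 0.205] shift [   0.7   42.5 -148.4] spin 0.966
```

View pics/c3.png

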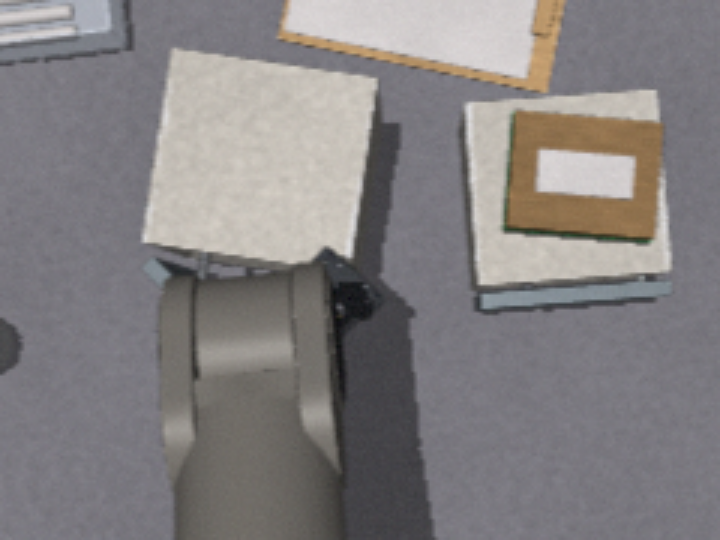

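The crop shows the arm over the door. The gripper is at crop (345,285), inside the gap, and the hinge end of the door is still visible at (155,268). I push along the arc to about 1.45 first.

Call:
step_arm(increments="0 0 0 -10 0; 0 0 0 -20 0.05; 0 0 -1 -27 0.1; 0 0 -1.5 -35 0.15; 0 0 -1.5 -42 0.2; 0 0 -1 -50 0.25; 0 0 0 -58 0.3; 0 0 0.5 -65 0.35; 0 0 2 -73 0.4; 0 0 4 -80 0.45; 0 0 6 -88 0.5; 0 0 9 -95 0.55; 0 0 12 -102 0.6; 0 0 14 -109 0.65; 0 0 18 -115 0.7; 0 0 22 -122 0.75; 0 0 26 -128 0.8; 0 0 29 -133 0.84; 0 0 29 -133 0.84")

```text
time: 10.82
tool_pos: [0.4375, 0.227, 0.2057]
tcp_rot: [[-0.005, 1.0, 0.012], [0.0, 0.012, -1.0], [-1.0, -0.005, -0.0]]
contact_force: [-0.3, -0.5, -0.0]
width: 0.0003
```

```bash
cat >> h.py <<'E'
def door(n='side'):
    c=camera(n);W=cloud(c).reshape(-1,3)
    m=(W[:,2]>.238)&(W[:,2]<.257)&(W[:,0]>.35)&(W[:,1]>.03)&(W[:,1]<.40)
    L=(W[m][:,:2]-H)@R*1e3; L=L[L[:,0]<-10]; b=cv2.boxPoints(cv2.minAreaRect(L.astype(np.float32)))
    vx,vy=cv2.fitLine(L.astype(np.float32),cv2.DIST_HUBER,0,.01,.01)[:2,0]
    print(n,len(L),b.round(0).tolist(),"theta",round(float(np.arctan2(abs(vx),-vy*np.sign(-vx))),3)); return c
E
python3 -c "
from h import *
for t in (1.5,1.57,1.6):
    p=150*np.array([-np.sin(t),-np.cos(t)])+28.5*np.array([np.cos(t),-np.sin(t)]); go([tuple(p.round(1))],yaw=a-t)
c=door('side'); cv2.imwrite('pics/c4.png',cv2.resize(c['frame'][100:340,180:500,::-1],None,fx=2,fy=2))
door('top')"
```

```text
t 10.82 pos [0.4375 0.227  0.2057] hinge-frame [-145.4  -48.1] F [-0.3 -0.5 -0. ] Fc [-0.2 -0.5] w 0.0003 q [-1.36  0.16  0.85  2.04 -0.14  1.01 -2.  ]
(np.float64(-147.6), np.float64(-39.0)) [0.436 0.236 0.205] shift [ 0.7 -1.1 -9.3] spin 0.057
t 10.82 pos [0.4375 0.227  0.2057] hinge-frame [-145.4  -48.1] F [-0.3 -0.5 -0. ] Fc [-0.2 -0.5] w 0.0003 q [-1.36  0.16  0.85  2.04 -0.14  1.01 -2.  ]
(np.float64(-150.0), np.float64(-28.6)) [0.435 0.247 0.205] shift [  0.7  -2.1 -19.9] spin 0.127
t 10.82 pos [0.4375 0.227  0.2057] hinge-frame [-145.4  -48.1] F [-0.3 -0.5 -0. ] Fc [-0.2 -0.5] w 0.0003 q [-1.36  0.16  0.85  2.04 -0.14  1.01 -2.  ]
(np.float64(-150.8), np.float64(-24.1)) [0.435 0.251 0.205] shift [  0.7  -2.3 -24.5] spin 0.157
side 328 [[-159.0, -26.0], [-145.0, -65.0], [-10.0, -16.0], [-24.0, 23.0]] theta 1.395
top 215 [[-110.0, -14.0], [-108.0, -31.0], [-9.0, -19.0], [-11.0, -2.0]] theta 1.409
```

View pics/c4.png

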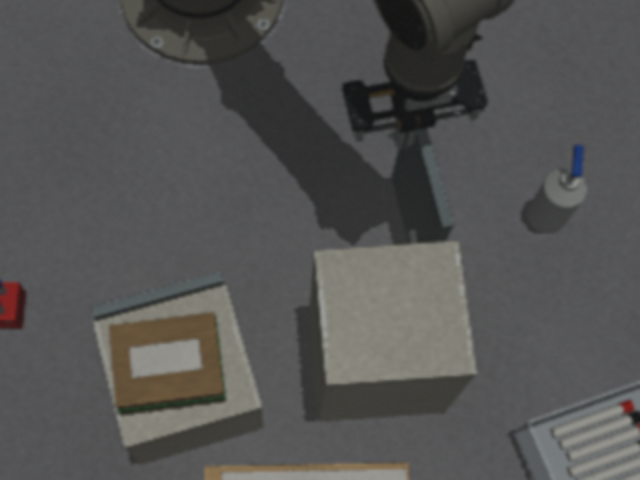

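The side crop shows the door at about 1.45 rad, from crop (425,140) to (450,225). The fingers are on its inner side and the bottle stays well clear. A last nudge brings it to square, then I back off.

Call:
step_arm(increments="0 0 -0.5 -5 0.03; 0 0 -1 -10 0.06; 0 0 -2 -15 0.09; 0 0 -2 -19 0.12; 0 0 -2 -19 0.12; 0 0 -2 -19 0.12; 0 0 -2 20 0.12; 0 0 -2 70 0.12; 0 0 -2 125 0.12; 0 0 -2 125 0.12; 0 0 -2 125 0.12")

```text
time: 12.3
tool_pos: [0.4373, 0.1018, 0.2058]
tcp_rot: [[-0.005, 0.994, -0.108], [0.001, -0.108, -0.994], [-1.0, -0.005, -0.001]]
contact_force: [0.3, 0.2, 0.6]
width: 0.0006
```

```bash
python3 -c "
from h import *
go([])
c=door('side'); cv2.imwrite('pics/c5.png',cv2.resize(c['frame'][100:340,180:500,::-1],None,fx=2,fy=2))
door('top')"
```

```text
t 12.3 pos [0.4373 0.1018 0.2058] hinge-frame [-131.  -172.5] F [0.3 0.2 0.6] Fc [0.2 0.2] w 0.0006 q [-1.28  0.03  0.96  2.13 -0.04  1.   -1.98]
side 413 [[-245.0, -105.0], [-119.0, -185.0], [-5.0, -6.0], [-131.0, 74.0]] theta 1.557
top 417 [[-185.0, -1.0], [-185.0, -18.0], [-10.0, -17.0], [-10.0, 0.0]] theta 1.565
```

View pics/c5.png

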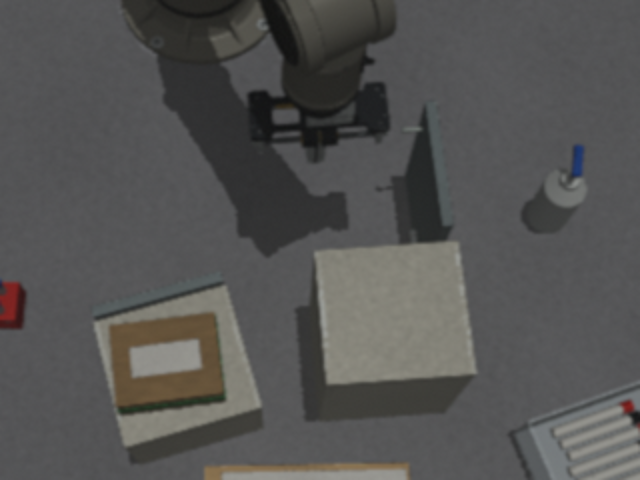

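The side crop shows the tall door square, from crop (430,105) to (450,240), and the gripper free of it. The low door is still shut, and the carton, bottle and rack are where they were.

```bash
python3 -c "
from rig import *
print(sign_off())"
```

```text
the job is handed in; nothing more can be done
None
```

The tall cupboard's door is open and square, and I signed off at about 12.4 s of the 48 s allowed. I pressed it near the free edge with the closed fingers until it hit its stop, then let go. It sprang out to about 0.61 rad. I then went round the free edge and pushed the inner face with the outside of the fingers.

- **Door angle:** the last check read 1.565 rad from the top camera. A looser fit from the side camera, which also took in some stray points, gave 1.557 rad.
- **Surroundings:** the robot was touching nothing, with only noise-level force. In the last picture the low door was shut and the bottle, carton and rack were in place. I judged that by eye and did not re-measure them.
- **Press force:** the press peaked at about 13.6 N along the door normal, slightly over the advised 12 N. A small downward push on the door came with it, about 10 N on the vertical axis.

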